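Sweep the vial caps into the dustpan

ROBOT

A 6-joint arm with a two-finger parallel gripper is mounted at the origin on a cart in front of the work surface, level with it; the furniture and walls round the work are solid. World frame = base frame: x ahead of the robot, y to its left, z up, the work surface at z = 0. Lengths are in mm, angles in rad, forces in N, time in s.
With the tool pointing down it reaches from about 350 to 775 mm from the base axis. Payload 7.3 kg.
Tool frame: the origin (TCP) lies at the very end of the fingers, on their centre line; the grasp point (between the pads) lies bot.grip_point_offset behind it (bot.grip_point_offset is the distance from the TCP to the grasp point, in mm); z points along the fingers, y is the line along which they close (so a half turn about z gives the same grasp; the last joint's range is limited). The gripper opens to 92 mm and grips with 3 to 60 N. Pads are 19 mm wide; open, the fingers measure 130 mm over their backs; the gripper's body (75 mm by 190 mm) begins 47 mm behind the grasp point.
Start: joints at [-1.275, 0.342, 1.524, -0, 1.275, -0.146], TCP at [224.497, -474.603, 206.741] pointing down, gripper open.
Joint ranges: [-2.53, 2.53], [-0.77, 2.02], [0.04, 2.7], [-1, 4.14], [0.28, 2.66], [-3.11, 3.11]. Speed limits (rad/s): [2.57, 2.57, 3.14, 3.14, 3.14, 3.14].

INTERFACE

Orientations are given as [roll, pitch, yaw] about the fixed x, y, z axes, in that order (R = Rz(yaw) Ry(pitch) Rx(roll)).
In Python, from plant import bot gives the robot as it stands. The module is installed in compiled form; this text tells all that it offers.
- The arm moves only by the tool carry_out, never from a script. Its argument "plan" is a list of rows, each an object of numbers: "tx", "ty", "tz": the shift along the world's x, y, z in mm; "rx", "ry", "rz": the turn, a rotation vector about the world's x, y, z in rad. A call has 1 to 12 rows; each row shifts and turns the commanded pose from where the row before left it; what a row does not reach is not made up. A row lasts 1/10 s, in which the tool goes at most 50 mm and 8.59 degrees, less where a joint would pass 70% of its speed; a pose out of reach is approached as far as the arm can. A call with a gripper value outside its range is refused whole. "gripper" is the closure, from 0 (fully open) to 1 (shut), set as the call begins (left out, the last holds). The fingers move at their own pace and stop on an object; the grip force is fixed at half the most. Time passes only in rows, so rows that do not move let the fingers close. It gives the time, the measured TCP pose, the force, the opening and the grip force at its end, in the units of the state.
- bot.get_obs(): the state, without advancing time (a new reading comes with each control period).
- bot.capture(name): name is "scene" or "top" or "wrist"; returns the picture (400x640x3 uint8, red, green, blue); there is no depth.
- bot.camera_model(name): a dict with "camera_matrix" (3x3 intrinsics, pixels), "R" (3x3) and "t" (3): a world point X has camera coordinates R X + t. Camera axes: x right, y down, z forward; pixel columns grow to the right and rows downward; lengths in mm; the calibration is good to about 2 mm. A picture is of the moment at which its call begins: read the wrist's pose just before it. camera_model takes no time and is no camera call; for the wrist camera it gives the pose at the moment of the call.
- bot.close_job(): hands the job in; it is judged then, once.
The state is a dict: "time": time; "joint_positions": joint angles; "dq": joint speeds; "tau": joint torques, N m; "tool_pos": TCP position; "tcp_rot": TCP orientation; "contact_force": force on the tool from outside, world axes, zero at the start; "moment": the same for the moment, N m; "grip_width": finger opening in mm; "finger_force": force on a finger pad.
Only numpy, scipy, OpenCV 4.12 (cv2) and the standard library are available. Lean on these libraries where they do the work, as an engineer would, in place of code of your own. Each camera call takes 0.05 s, during which the arm holds its last target. There are 200 camera calls.

TASK

Sweep the three loose vial caps (blue, red and orange) with your fingertips, gently sliding them along the table and in through the open mouth of the green dustpan, until all three lie wholly inside it. Do not pick up, pinch or press down hard on any cap, and leave the two copper-capped vials and the tape roll standing where they are.

Things in the scene. Friction and masses are not known exactly. Their poses are not given: they have to be found in the camera images.
- dustpan: green dustpan, fixed to the table. Origin: on the table under the middle of its floor; open mouth to its own +y, x across, z up. Inside 160 mm wide (x -0.08 to 0.08); flat floor 2 mm above the table from the back wall, y -0.06, to y +0.06, then a thin ramp down to the lip at y +0.08. Side and back walls 4 mm thick, up to 33 mm tall. Handle 30 mm wide, 26 mm tall, from the back to y -0.138
- pan_mouth (a point): middle of the dustpan's lip at table height (pan x 0, y +0.08); axes as the dustpan's
- pan_floor (a point): middle of the dustpan's floor, on its top face (pan x 0, y 0, 2 mm above the table); axes as the dustpan's
- cap_blue: loose vial cap lying flat on the table: a round disc 30 mm in diameter and 12 mm tall, 11 to 17 g, blue plastic top over an aluminium skirt. Origin: centre of its underside; z up. It slides flat when pushed from the side and coasts hardly at all.
- cap_red: loose vial cap lying flat on the table: a round disc 30 mm in diameter and 12 mm tall, 11 to 17 g, red plastic top over an aluminium skirt. Origin: centre of its underside; z up. It slides flat when pushed from the side and coasts hardly at all.
- cap_orange: loose vial cap lying flat on the table: a round disc 30 mm in diameter and 12 mm tall, 11 to 17 g, orange plastic top over an aluminium skirt. Origin: centre of its underside; z up. It slides flat when pushed from the side and coasts hardly at all.
- copper_cap_vial_1: small glass vial with a copper-brown cap, white body with a label, 25 mm in diameter, 44 mm tall, standing loose on the table among the work; a bystander. Origin: centre of its underside; z up.
- copper_cap_vial_2: small glass vial with a copper-brown cap, white body with a label, 25 mm in diameter, 44 mm tall, standing loose on the table among the work; a bystander. Origin: centre of its underside; z up.
- tape_roll_1: roll of beige surgical tape standing on end, loose, 45 mm in diameter, 48 mm tall; a bystander. Origin: centre of its underside; z up.
There are look-alikes about, which are no part of the job. What is shaped like the cap_red but pink or turquoise is not meant. What is shaped like the cap_blue but pink or turquoise is not meant.

How it is judged (in metres and radians):
At the end, for the whole second after the job is handed in: All three caps lie at rest wholly inside the dustpan (centre between the side walls, in front of the back wall and at least 16 mm in from the lip, underside less than 22 mm above the table); both vials and the tape roll stand upright (within 0.2 rad) within 15 mm of where they were (y of cap_blue in the frame of dustpan between -0.066 and 0.064 m and x of cap_blue in the frame of dustpan between -0.08 and 0.08 m and height (world z) of each of cap_blue, cap_red, cap_orange below 0.022 m and linear speed of each of cap_blue, cap_red, cap_orange below 0.01 m/s and y of cap_red in the frame of dustpan between -0.066 and 0.064 m and x of cap_red in the frame of dustpan between -0.08 and 0.08 m and y of cap_orange in the frame of dustpan between -0.066 and 0.064 m and x of cap_orange in the frame of dustpan between -0.08 and 0.08 m and distance of each of copper_cap_vial_1, copper_cap_vial_2, tape_roll_1 from where it was at the start of the episode below 0.015 m and angle between each of copper_cap_vial_1, copper_cap_vial_2, tape_roll_1's own z axis and vertical below 0.2 rad); the robot touches nothing.
It fails at once if a cap was lifted (underside centre more than 22 mm above the table) (height (world z) of any of cap_blue, cap_red, cap_orange above 0.022 m).
It fails at once if a cap was pinched or pressed hard (more than 20 N from the fingers) (contact force between the fingers and cap_blue above 20 N or contact force between the fingers and cap_red above 20 N or contact force between the fingers and cap_orange above 20 N).
It fails at once if a vial or the tape roll was tipped, lifted or pushed away (distance of any of copper_cap_vial_1, copper_cap_vial_2, tape_roll_1 from where it was at the start of the episode above 0.02 m or angle between any of copper_cap_vial_1, copper_cap_vial_2, tape_roll_1's own z axis and vertical above 0.35 rad).
It also fails if it takes over 64 s, if anything falls off the work surface, if the arm or the gripper's body presses on something with over 40 N, if the wrist force passes 120 N, or if a joint passes its speed limit or range.

## Working session

There is one attempt and no reset: what is moved stays moved. The work goes in short steps, Python scripts to look and compute and a tool call to move; the robot and the scene stay as the last step left them, time stands still between calls to the robot, and variables do not carry over. Pictures are saved under pics/ and viewed, at most 10 in all, crops included, and the job is handed in when it is done.

Besides the shell and the picture viewer there is one more tool, called in YAML: its name, and indented under it one key for each argument. carry_out: Moves the arm, as the interface text tells. Its arguments: {"type":"object","properties":{"plan":{"type":"array"},"gripper":{"type":"number"}},"required":["plan"]}

```bash
mkdir -p pics
python3 - <<'E'
from plant import bot
import cv2
for n in("top","scene"):
    im=bot.capture(n); cv2.imwrite(f"pics/{n}0.png",cv2.cvtColor(im,cv2.COLOR_RGB2BGR))
    m=bot.camera_model(n); print(n,m)
o=bot.get_obs();print(o['time'],o['tool_pos'],o['tcp_rot'],o['grip_width'],bot.grip_point_offset)
E
```

```text
top {'camera_matrix': array([[520.28756853,   0.        , 321.41397733],
       [  0.        , 520.28756853, 196.77646519],
       [  0.        ,   0.        ,   1.        ]]), 'R': array([[ 0.01349722, -0.99985255,  0.01061643],
       [-0.99754588, -0.01419407, -0.06856196],
       [ 0.06870254, -0.00966498, -0.99759037]]), 't': array([  42.9586553 ,  579.88262667, 1243.50731175])}
scene {'camera_matrix': array([[513.2849315 ,   0.        , 323.00529543],
       [  0.        , 513.2849315 , 199.30445121],
       [  0.        ,   0.        ,   1.        ]]), 'R': array([[-0.61587096, -0.78769276,  0.01559104],
       [-0.550131  ,  0.41579488, -0.72420336],
       [ 0.56396707, -0.45459293, -0.6894102 ]]), 't': array([382.48792874, 318.16741892, 723.36856255])}
0.1 [ 224.38220339 -474.20237498  206.10639462] [-3.14023050e+00 -2.05366879e-04  4.41809341e-01] 91.846132513216 18.8
```

View pics/top0.png

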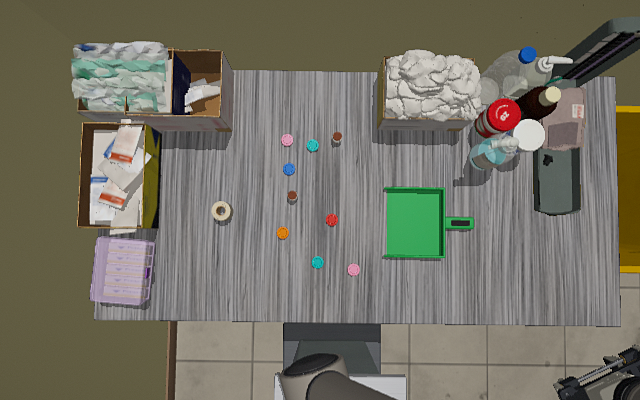

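View pics/scene0.png

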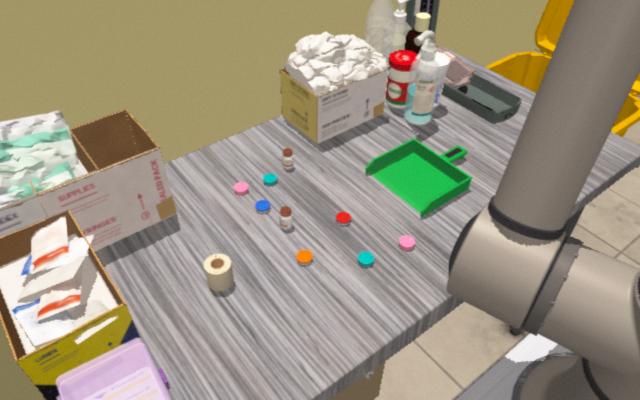

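The top view shows the green pan at about (414,223) with its mouth to the left. Blue is at (289,169), red (331,220), orange (282,233), the vials at (336,137) and (292,196), and the tape at (221,212). The look-alikes are pink and turquoise. Next I'll measure positions in a crop.

```bash
cat > h.py <<'E'
import numpy as np,cv2
from plant import bot
def px2w(n,u,v,z):
    m=bot.camera_model(n);R=m['R'];t=m['t']
    d=R.T@np.linalg.solve(m['camera_matrix'],[u,v,1.]);c=-R.T@t
    return (c+d*(z-c[2])/d[2])[:2]
def blobs(im):
    hsv=cv2.cvtColor(im,cv2.COLOR_RGB2HSV);out={}
    for k,(a,b) in dict(blue=(104,125),red=(174,179),red0=(0,3),orange=(10,20),turq=(85,98),pink=(160,173),green=(55,75)).items():
        mk=cv2.inRange(hsv,(a,130 if k!='pink' else 80,90),(b,255,255))
        n,_,s,c=cv2.connectedComponentsWithStats(mk)
        out[k]=[(c[i].round(1),s[i]) for i in range(1,n) if s[i,4]>25]
    return out
E
python3 - <<'E'
from h import *
im=cv2.cvtColor(cv2.imread("pics/top0.png"),cv2.COLOR_BGR2RGB)
for k,l in blobs(im).items():
    for c,s in l:
        if 200<c[0]<480 and 120<c[1]<290: print(k,c,s,px2w("top",*c,12).round(0))
cv2.imwrite("pics/crop.png",cv2.resize(cv2.imread("pics/top0.png")[125:285,200:480],None,fx=2.85,fy=2.85,interpolation=cv2.INTER_CUBIC))
E
```

```text
blue [288.5 168.6] [283 163  12  12 113] [648. 132.]
red0 [331.4 219.4] [326 214  12  12 114] [525.  26.]
orange [282.4 232.5] [277 227  12  12 117] [491. 145.]
turq [312.3 145. ] [307 139  12  13 110] [707.  75.]
turq [317.2 262.1] [312 256  12  13 116] [421.  59.]
pink [283.8 140.9] [281 135   8  11  28] [716. 145.]
pink [353. 270.] [347 265  13  11  89] [403. -28.]
green [417.  222.5] [ 384  187   90   71 4135] [ 520. -183.]
```

View pics/crop.png

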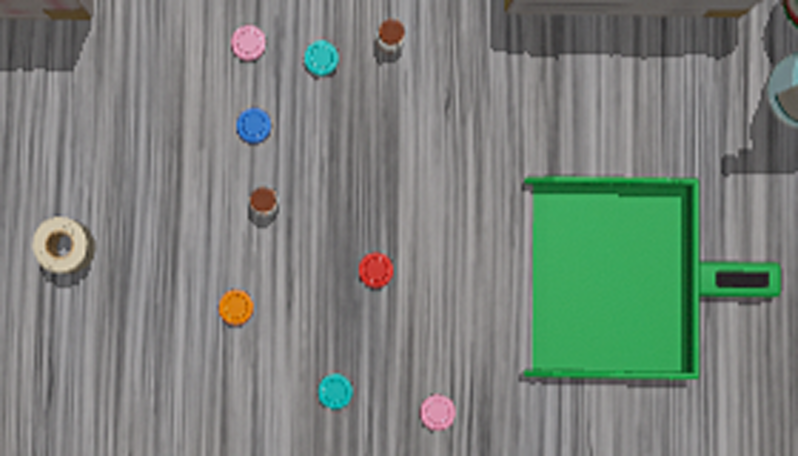

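Run:
```python
from h import *
for n,x,y,z in [("vial1",392,31,44),("vial2",263,199,44),("tape",60,244,48),("wallmouthL",528,182,33),("mouthR",522,375,33),("backL",696,181,33),("backR",696,377,33),("lipL",532,195,0),("lipR",532,372,0),("handle end",779,280,26)]:
    print(n,px2w("top",200+x/2.85,125+y/2.85,z).round(0))
```

```text
vial1 [725.  14.]
vial2 [581. 121.]
tape [541. 288.]
wallmouthL [ 600. -102.]
mouthR [437. -98.]
backL [ 603. -245.]
backR [ 438. -244.]
lipL [ 591. -110.]
lipR [ 439. -111.]
handle end [ 520. -317.]
```

carry_out:
  plan:
    - {"tx": 25,"ty": 45.5,"rz": 0.094}
    - {"tx": 25,"ty": 45.5,"rz": 0.094}
    - {"tx": 25,"ty": 45.5,"rz": 0.094}
    - {"tx": 25,"ty": 45.5,"rz": 0.094}
    - {"tx": 25,"ty": 45.5,"rz": 0.094}
    - {"tx": 25,"ty": 45.5,"rz": 0.094}
    - {"tx": 25,"ty": 45.5,"rz": 0.094}
    - {"tx": 25,"ty": 45.5,"rz": 0.094}
    - {"tx": 25,"ty": 45.5,"rz": 0.094}
    - {"tx": 25,"ty": 45.5,"rz": 0.094}
    - {"tx": 25,"ty": 45.5,"rz": 0.094}
    - {"tx": 25,"ty": 45.5,"rz": 0.094}
  gripper: 0.8

```text
invalid input at $.plan[0]: expected keys tx, ty, tz, rx, ry, rz
```

carry_out:
  plan:
    - {"tx": 25,"ty": 45,"tz": 0,"rx": 0,"ry": 0,"rz": 0.094}
    - {"tx": 25,"ty": 45,"tz": 0,"rx": 0,"ry": 0,"rz": 0.094}
    - {"tx": 25,"ty": 45,"tz": 0,"rx": 0,"ry": 0,"rz": 0.094}
    - {"tx": 25,"ty": 45,"tz": 0,"rx": 0,"ry": 0,"rz": 0.094}
    - {"tx": 25,"ty": 45,"tz": 0,"rx": 0,"ry": 0,"rz": 0.094}
    - {"tx": 25,"ty": 45,"tz": 0,"rx": 0,"ry": 0,"rz": 0.094}
    - {"tx": 25,"ty": 45,"tz": 0,"rx": 0,"ry": 0,"rz": 0.094}
    - {"tx": 25,"ty": 45,"tz": 0,"rx": 0,"ry": 0,"rz": 0.094}
    - {"tx": 25,"ty": 45,"tz": 0,"rx": 0,"ry": 0,"rz": 0.094}
    - {"tx": 25,"ty": 45,"tz": 0,"rx": 0,"ry": 0,"rz": 0.094}
    - {"tx": 25,"ty": 45,"tz": 0,"rx": 0,"ry": 0,"rz": 0.094}
    - {"tx": 25,"ty": 45,"tz": 0,"rx": 0,"ry": 0,"rz": 0.094}
  gripper: 0.8

```text
time: 1.3
tool_pos: [516.4, 52.0, 206.5]
tcp_rot: [-3.141, 0.0, 1.574]
contact_force: [0.6, -1.8, -0.5]
grip_width: 18.7
finger_force: 0.0
```

carry_out:
  plan:
    - {"tx": 0,"ty": 5,"tz": -40,"rx": 0,"ry": 0,"rz": 0}
    - {"tx": 0,"ty": 0,"tz": -45,"rx": 0,"ry": 0,"rz": 0}
    - {"tx": 0,"ty": 0,"tz": -45,"rx": 0,"ry": 0,"rz": 0}
    - {"tx": 0,"ty": 0,"tz": 0,"rx": 0,"ry": 0,"rz": 0}
    - {"tx": 0,"ty": 0,"tz": 0,"rx": 0,"ry": 0,"rz": 0}

```text
time: 1.8
tool_pos: [515.9, 54.8, 77.1]
tcp_rot: [-3.14, -0.0, 1.57]
contact_force: [1.2, -0.1, 1.2]
grip_width: 18.7
finger_force: 0.0
```

Run:
```python
from h import *
o=bot.get_obs();print(o['tool_pos'],o['tcp_rot'])
im=bot.capture("wrist");m=bot.camera_model("wrist")
print(m['R'].round(2),(-m['R'].T@m['t']).round())
for k,l in blobs(im).items():
    for c,s in l: print(k,c,s,px2w("wrist",*c,12).round(0))
cv2.imwrite("pics/w1.png",cv2.cvtColor(im,cv2.COLOR_RGB2BGR))
```

```text
[515.87518229  54.84792233  77.07079717] [-3.14034028e+00 -5.37527597e-05  1.56969540e+00]
[[ 1.   -0.    0.  ]
 [-0.   -0.96  0.29]
 [ 0.   -0.29 -0.96]] [517. 134. 257.]
blue [477.7 114.1] [ 460   97   36   36 1007] [651. 133.]
red0 [328.2 230.8] [315 218  31  28 593] [527.  27.]
orange [288.1  98.9] [273  81  36  37 802] [493. 145.]
orange [282.5 285.5] [280 261   7  48 177] [481. -33.]
orange [354.7 285.6] [351 262   7  47 169] [554. -33.]
orange [336.2 325.8] [ 176  319  282   12 2155] [536. -83.]
turq [531.8 180.2] [513 165  38  32 955] [709.  76.]
turq [217.8 198. ] [201 183  34  31 815] [426.  60.]
pink [548.8 106.3] [541  89  27  36 261] [710. 139.]
```

View pics/w1.png

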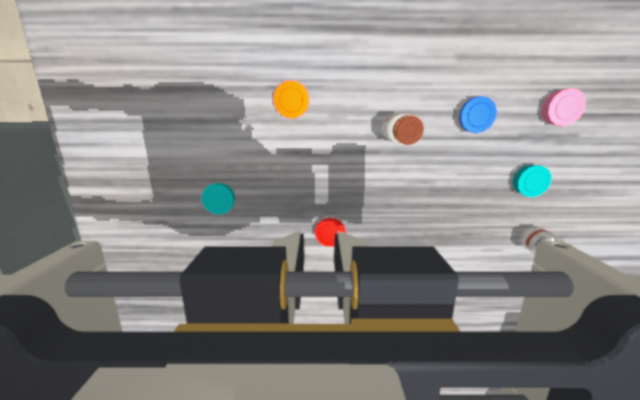

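The wrist view agrees with the top view: the red cap lies at (328,231), about (526,27) mm, just ahead of the fingertips. I'll move in behind it.

carry_out:
  plan:
    - {"tx": 10,"ty": 15,"tz": 0,"rx": 0,"ry": 0,"rz": 0}
    - {"tx": 0,"ty": 0,"tz": -30,"rx": 0,"ry": 0,"rz": 0}
    - {"tx": 0,"ty": 0,"tz": -25,"rx": 0,"ry": 0,"rz": 0}
    - {"tx": 0,"ty": 0,"tz": -10,"rx": 0,"ry": 0,"rz": 0}
    - {"tx": 0,"ty": 0,"tz": -6,"rx": 0,"ry": 0,"rz": 0}
    - {"tx": 0,"ty": 0,"tz": 0,"rx": 0,"ry": 0,"rz": 0}

```text
time: 2.45
tool_pos: [526.7, 69.7, 6.7]
tcp_rot: [3.14, 0.0, 1.569]
contact_force: [0.0, -0.2, 0.8]
grip_width: 18.0
finger_force: 0.0
```

carry_out:
  plan:
    - {"tx": 0,"ty": -6,"tz": -1,"rx": 0,"ry": 0,"rz": 0}
    - {"tx": 0,"ty": -6,"tz": 0,"rx": 0,"ry": 0,"rz": 0}
    - {"tx": 0,"ty": -6,"tz": 0,"rx": 0,"ry": 0,"rz": 0}
    - {"tx": 0,"ty": -6,"tz": 0,"rx": 0,"ry": 0,"rz": 0}
    - {"tx": 0,"ty": -8,"tz": 0,"rx": 0,"ry": 0,"rz": 0}
    - {"tx": 0,"ty": -10,"tz": 0,"rx": 0,"ry": 0,"rz": 0}
    - {"tx": 0,"ty": -12,"tz": 0,"rx": 0,"ry": 0,"rz": 0}
    - {"tx": 0,"ty": -12,"tz": 0,"rx": 0,"ry": 0,"rz": 0}
    - {"tx": 0,"ty": -12,"tz": 0,"rx": 0,"ry": 0,"rz": 0}
    - {"tx": 0,"ty": -12,"tz": 0,"rx": 0,"ry": 0,"rz": 0}
    - {"tx": 0,"ty": -12,"tz": 0,"rx": 0,"ry": 0,"rz": 0}
    - {"tx": 0,"ty": -12,"tz": 0,"rx": 0,"ry": 0,"rz": 0}

```text
time: 3.65
tool_pos: [525.9, -45.2, 4.7]
tcp_rot: [3.142, -0.0, 1.57]
contact_force: [0.4, 0.4, 0.6]
grip_width: 18.2
finger_force: 0.0
```

Run:
```python
from h import *
im=bot.capture("wrist");print(bot.get_obs()['tool_pos'])
for k,l in blobs(im).items():
    for c,s in l:
        if k in('red','red0','blue','orange'): print(k,c,s,px2w("wrist",*c,12).round(0))
cv2.imwrite("pics/w2.png",cv2.cvtColor(im,cv2.COLOR_RGB2BGR))
```

```text
[526.1057863  -46.72496674   4.75532889]
red0 [319.4 126.7] [ 295  102   50   51 1958] [527.  25.]
orange [282.5 286. ] [280 261   7  48 177] [501. -85.]
orange [354.7 285.8] [351 261   7  48 174] [552. -85.]
orange [335.  325.8] [ 177  319  281   12 2066] [ 539. -119.]
```

View pics/w2.png

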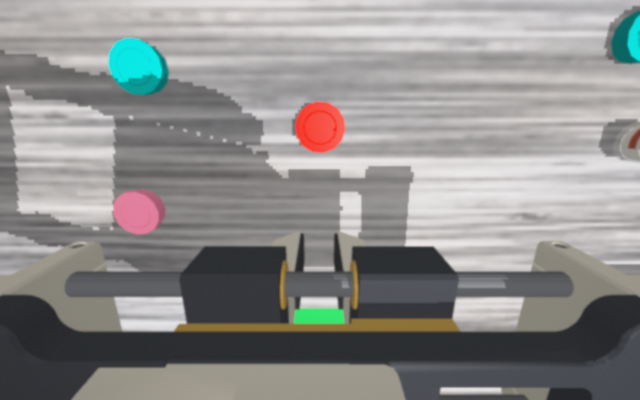

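The red cap is at (319,127), still at about (527,25) mm, yet the fingertips are past it. I need another view to see why.

Run:
```python
from h import *
im=bot.capture("scene");o=bot.get_obs();print({k:np.round(v,2) for k,v in o.items()})
cv2.imwrite("pics/s2.png",cv2.resize(cv2.cvtColor(im[120:320,200:480],cv2.COLOR_RGB2BGR),None,fx=2.8,fy=2.8,interpolation=cv2.INTER_CUBIC))
im=bot.capture("top")
for k,l in blobs(im).items():
    for c,s in l:
        if k in('red','red0','blue','orange') and 200<c[0]<480 and 120<c[1]<290: print(k,c,s,px2w("top",*c,12).round(0))
m=bot.camera_model("wrist")
q=m['camera_matrix']@(m['R']@o['tool_pos']+m['t']);print(q/q[2])
m=bot.camera_model("scene")
q=m['camera_matrix']@(m['R']@o['tool_pos']+m['t']);q/=q[2];print(q,(q[0]-200)*2.8,(q[1]-120)*2.8)
```

```text
{'time': np.float64(3.75), 'joint_positions': array([-0.23,  0.6 ,  1.75, -0.  ,  0.79, -0.23]), 'dq': array([ 0.03, -0.  ,  0.01,  0.01,  0.  ,  0.03]), 'tau': array([-6.200e-01, -4.774e+01, -1.665e+01, -3.000e-02,  6.000e-02,
       -2.400e-01]), 'tool_pos': array([526.04, -45.76,   4.76]), 'tcp_rot': array([3.14, 0.  , 1.57]), 'contact_force': array([-0.64,  0.19,  0.05]), 'moment': array([-0.08, -0.11, -0.01]), 'finger_force': np.float64(0.0), 'grip_width': np.float64(18.02)}
blue [288.5 168.6] [283 163  12  12 113] [648. 132.]
red0 [331.5 219.4] [326 214  12  12 115] [525.  26.]
orange [282.4 232.5] [277 227  12  12 117] [491. 145.]
[318.11228363 233.65953746   1.        ]
[369.81845257 202.42383727   1.        ] 475.4916672078106 230.7867443638477
```

View pics/s2.png

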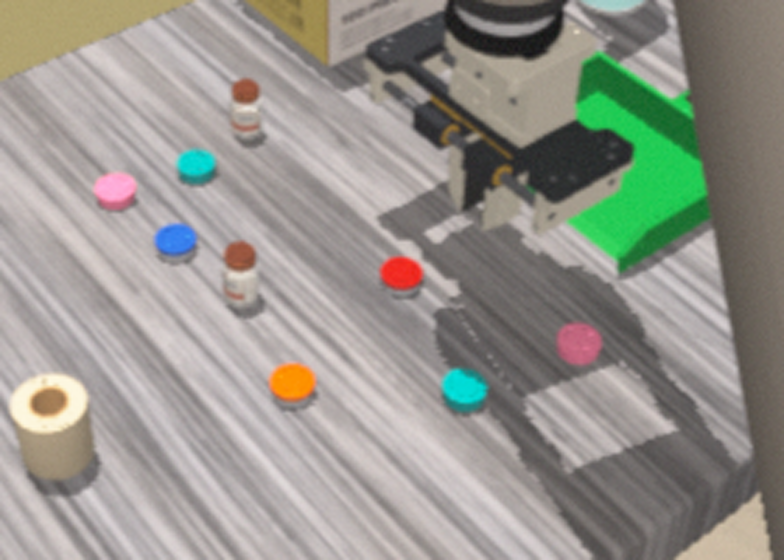

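The scene crop shows the red cap untouched at (402,273). The visible fingertips, at (460,207) and (495,228), sit about 12 mm above the reported TCP, and their shadow is detached. So the partly closed fingers passed over the cap. I'll probe down gently over the bare table to find the true tip height.

carry_out:
  plan:
    - {"tx": 0,"ty": 0,"tz": -1.5,"rx": 0,"ry": 0,"rz": 0}
    - {"tx": 0,"ty": 0,"tz": -1.5,"rx": 0,"ry": 0,"rz": 0}
    - {"tx": 0,"ty": 0,"tz": -1,"rx": 0,"ry": 0,"rz": 0}
    - {"tx": 0,"ty": 0,"tz": 0,"rx": 0,"ry": 0,"rz": 0}

```text
time: 4.2
tool_pos: [525.7, -43.7, 0.5]
tcp_rot: [-3.141, -0.0, 1.57]
contact_force: [-1.3, 0.3, -0.2]
grip_width: 17.9
finger_force: 0.0
```

carry_out:
  plan:
    - {"tx": 0,"ty": 0,"tz": -1,"rx": 0,"ry": 0,"rz": 0}
    - {"tx": 0,"ty": 0,"tz": -1,"rx": 0,"ry": 0,"rz": 0}
    - {"tx": 0,"ty": 0,"tz": 0,"rx": 0,"ry": 0,"rz": 0}

```text
time: 4.5
tool_pos: [525.8, -44.0, -1.4]
tcp_rot: [-3.142, -0.0, 1.57]
contact_force: [0.4, 0.4, -0.7]
grip_width: 18.2
finger_force: 0.0
```

carry_out:
  plan:
    - {"tx": 0,"ty": 0,"tz": -1,"rx": 0,"ry": 0,"rz": 0}
    - {"tx": 0,"ty": 0,"tz": -1,"rx": 0,"ry": 0,"rz": 0}
    - {"tx": 0,"ty": 0,"tz": 0,"rx": 0,"ry": 0,"rz": 0}

```text
time: 4.8
tool_pos: [525.8, -44.1, -3.4]
tcp_rot: [-3.141, -0.0, 1.57]
contact_force: [-0.1, 0.8, -0.8]
grip_width: 18.2
finger_force: 0.0
```

Still no contact at −3.4, so the tips really are higher than reported. I'll keep going down in small steps.

carry_out:
  plan:
    - {"tx": 0,"ty": 0,"tz": -1,"rx": 0,"ry": 0,"rz": 0}
    - {"tx": 0,"ty": 0,"tz": -1,"rx": 0,"ry": 0,"rz": 0}
    - {"tx": 0,"ty": 0,"tz": 0,"rx": 0,"ry": 0,"rz": 0}

```text
time: 5.1
tool_pos: [525.8, -44.1, -5.4]
tcp_rot: [-3.141, -0.0, 1.57]
contact_force: [-0.5, 0.4, -0.3]
grip_width: 18.6
finger_force: 0.0
```

Run:
```python
from h import *
im=bot.capture("scene");o=bot.get_obs();print(o['tool_pos'],o['contact_force'])
c=im[150:240,320:430]
cv2.imwrite("pics/s3.png",cv2.resize(cv2.cvtColor(c,cv2.COLOR_RGB2BGR),None,fx=6.5,fy=6.5,interpolation=cv2.INTER_CUBIC))
m=bot.camera_model("scene")
for dx in(-13,0,13):
  for z in (0,10):
    q=m['camera_matrix']@(m['R']@[o['tool_pos'][0]+dx,o['tool_pos'][1],z]+m['t']);q/=q[2];print(dx,z,(q[0]-320)*6.5,(q[1]-150)*6.5)
```

```text
[525.80271115 -44.11363474  -5.36162323] [-0.25601772 -1.22387666  0.28787912]
-13 0 347.2021082279905 377.71995562095907
-13 10 349.911535514249 354.54884758062576
0 0 319.2065186794239 354.37259732872434
0 10 321.70989010828407 331.2101253246518
13 0 291.60289661836475 331.3521264325871
13 10 293.90571364785455 308.2003348452355
```

View pics/s3.png

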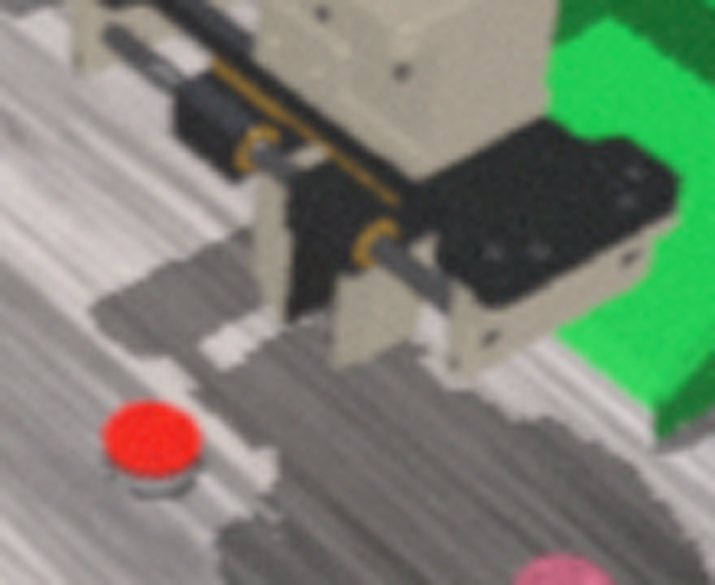

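The tips at (338,366) and (280,322) still sit about 14 mm above the table with the reported z at −5. The true tip is therefore about 19 mm above the reported TCP, which matches grip_point_offset. I'll continue probing.

carry_out:
  plan:
    - {"tx": 0,"ty": 0,"tz": -1,"rx": 0,"ry": 0,"rz": 0}
    - {"tx": 0,"ty": 0,"tz": -1,"rx": 0,"ry": 0,"rz": 0}
    - {"tx": 0,"ty": 0,"tz": -1,"rx": 0,"ry": 0,"rz": 0}
    - {"tx": 0,"ty": 0,"tz": 0,"rx": 0,"ry": 0,"rz": 0}

```text
time: 5.55
tool_pos: [525.8, -44.1, -8.4]
tcp_rot: [-3.141, -0.0, 1.57]
contact_force: [0.4, -0.4, 0.8]
grip_width: 18.2
finger_force: 0.0
```

carry_out:
  plan:
    - {"tx": 0,"ty": 0,"tz": -1,"rx": 0,"ry": 0,"rz": 0}
    - {"tx": 0,"ty": 0,"tz": -1,"rx": 0,"ry": 0,"rz": 0}
    - {"tx": 0,"ty": 0,"tz": 0,"rx": 0,"ry": 0,"rz": 0}

```text
time: 5.85
tool_pos: [525.8, -44.1, -10.4]
tcp_rot: [-3.141, -0.0, 1.57]
contact_force: [-0.2, -0.3, -0.2]
grip_width: 18.3
finger_force: 0.0
```

carry_out:
  plan:
    - {"tx": 0,"ty": 0,"tz": -1,"rx": 0,"ry": 0,"rz": 0}
    - {"tx": 0,"ty": 0,"tz": -1,"rx": 0,"ry": 0,"rz": 0}
    - {"tx": 0,"ty": 0,"tz": 0,"rx": 0,"ry": 0,"rz": 0}

```text
time: 6.15
tool_pos: [525.8, -44.1, -12.4]
tcp_rot: [-3.141, -0.0, 1.57]
contact_force: [-1.4, 0.2, 0.8]
grip_width: 18.4
finger_force: 0.0
```

carry_out:
  plan:
    - {"tx": 0,"ty": 0,"tz": -1,"rx": 0,"ry": 0,"rz": 0}
    - {"tx": 0,"ty": 0,"tz": -1,"rx": 0,"ry": 0,"rz": 0}
    - {"tx": 0,"ty": 0,"tz": 0,"rx": 0,"ry": 0,"rz": 0}

```text
time: 6.45
tool_pos: [525.8, -44.1, -14.4]
tcp_rot: [-3.141, -0.0, 1.57]
contact_force: [-0.1, -0.2, -0.5]
grip_width: 18.2
finger_force: 0.0
```

Run:
```python
from h import *
im=bot.capture("scene");o=bot.get_obs();print(o['tool_pos'],o['contact_force'])
cv2.imwrite("pics/s4.png",cv2.resize(cv2.cvtColor(im[150:240,320:430],cv2.COLOR_RGB2BGR),None,fx=6.5,fy=6.5,interpolation=cv2.INTER_CUBIC))
m=bot.camera_model("scene")
for dx,dy in((-17,9.5),(-9,9.5),(17,9.5),(9,9.5),(-95,37)):
  for z in (0,10):
    q=m['camera_matrix']@(m['R']@[o['tool_pos'][0]+dx,o['tool_pos'][1]+dy,z]+m['t']);q/=q[2];print(dx,dy,z,((q[0]-320)*6.5).round(),((q[1]-150)*6.5).round())
```

```text
[525.80159347 -44.09719935 -14.34461845] [-0.06746831  0.15986097  0.18430477]
-17 9.5 0 333.0 398.0
-17 9.5 10 336.0 375.0
-9 9.5 0 316.0 384.0
-9 9.5 10 318.0 360.0
17 9.5 0 260.0 337.0
17 9.5 10 262.0 314.0
9 9.5 0 277.0 351.0
9 9.5 10 279.0 328.0
-95 37 0 442.0 590.0
-95 37 10 446.0 566.0
```

View pics/s4.png

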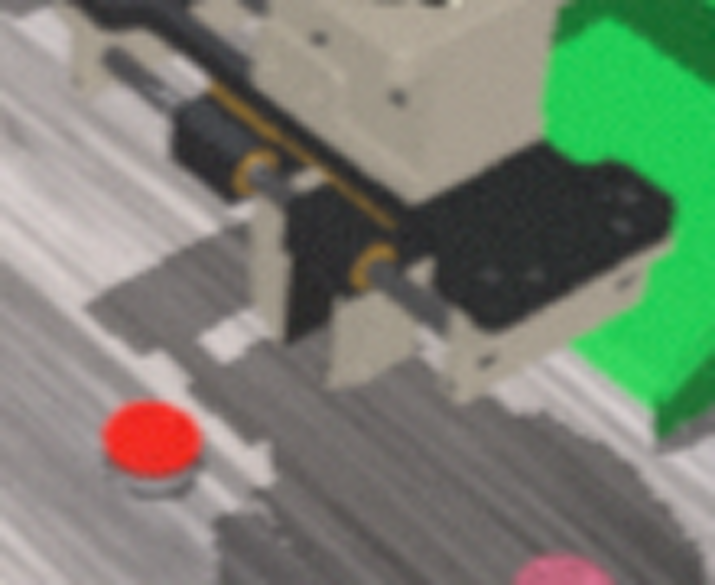

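The tips at (330,389) and (283,343) are now about 4 mm above the table, so the working height is a reported z of −13. I'll lift, go back behind red, lower and sweep.

carry_out:
  plan:
    - {"tx": 0,"ty": 0,"tz": 30,"rx": 0,"ry": 0,"rz": 0}
    - {"tx": 0,"ty": 20,"tz": 10,"rx": 0,"ry": 0,"rz": 0}
    - {"tx": 0,"ty": 35,"tz": 0,"rx": 0,"ry": 0,"rz": 0}
    - {"tx": 0,"ty": 35,"tz": 0,"rx": 0,"ry": 0,"rz": 0}
    - {"tx": 0,"ty": 25,"tz": 0,"rx": 0,"ry": 0,"rz": 0}
    - {"tx": 0,"ty": 0,"tz": 0,"rx": 0,"ry": 0,"rz": 0}
    - {"tx": 0,"ty": 0,"tz": -15,"rx": 0,"ry": 0,"rz": 0}
    - {"tx": 0,"ty": 0,"tz": -15,"rx": 0,"ry": 0,"rz": 0}
    - {"tx": 0,"ty": 0,"tz": -8,"rx": 0,"ry": 0,"rz": 0}
    - {"tx": 0,"ty": 0,"tz": 0,"rx": 0,"ry": 0,"rz": 0}

```text
time: 7.5
tool_pos: [525.1, 70.3, -13.2]
tcp_rot: [-3.139, 0.0, 1.569]
contact_force: [0.1, -0.7, 0.1]
grip_width: 18.5
finger_force: 0.0
```

carry_out:
  plan:
    - {"tx": 0,"ty": -6,"tz": 0,"rx": 0,"ry": 0,"rz": 0}
    - {"tx": 0,"ty": -6,"tz": 0,"rx": 0,"ry": 0,"rz": 0}
    - {"tx": 0,"ty": -6,"tz": 0,"rx": 0,"ry": 0,"rz": 0}
    - {"tx": 0,"ty": -6,"tz": 0,"rx": 0,"ry": 0,"rz": 0}
    - {"tx": 0,"ty": -6,"tz": 0,"rx": 0,"ry": 0,"rz": 0}
    - {"tx": 0,"ty": -6,"tz": 0,"rx": 0,"ry": 0,"rz": 0}

```text
time: 8.1
tool_pos: [525.9, 34.3, -12.1]
tcp_rot: [3.141, 0.0, 1.57]
contact_force: [0.6, -0.2, 0.4]
grip_width: 18.5
finger_force: 0.2
```

```bash
cat > look.py <<'E'
from h import *
print(bot.get_obs()['tool_pos'].round(1))
for n in("wrist","top"):
  for k,l in blobs(bot.capture(n)).items():
    for c,s in l:
        w=px2w(n,*c,12)
        if k in('red','red0','blue','orange') and s[2]<70 and s[2]/s[3]>.6 and 350<w[0]<700: print(n,k,s[4],w.round(0))
E
python3 look.py
```

```text
[525.9  34.3 -12.1]
wrist blue 2959 [648. 132.]
wrist red0 413 [526.  22.]
wrist red0 26 [526.  -1.]
wrist orange 1827 [491. 145.]
top blue 113 [648. 132.]
top orange 34 [500. 619.]
top orange 117 [491. 145.]
```

Red is now nested between the fingertips and moving. I'll sweep it into the pan.

carry_out:
  plan:
    - {"tx": 0,"ty": -9,"tz": 0,"rx": 0,"ry": 0,"rz": 0}
    - {"tx": 0,"ty": -12,"tz": 0,"rx": 0,"ry": 0,"rz": 0}
    - {"tx": 0,"ty": -12,"tz": 0,"rx": 0,"ry": 0,"rz": 0}
    - {"tx": 0,"ty": -12,"tz": 0,"rx": 0,"ry": 0,"rz": 0}
    - {"tx": 0,"ty": -12,"tz": 0,"rx": 0,"ry": 0,"rz": 0}
    - {"tx": 0,"ty": -12,"tz": 0,"rx": 0,"ry": 0,"rz": 0}
    - {"tx": 0,"ty": -12,"tz": 0,"rx": 0,"ry": 0,"rz": 0}
    - {"tx": 0,"ty": -12,"tz": 0,"rx": 0,"ry": 0,"rz": 0}
    - {"tx": 0,"ty": -10,"tz": 0,"rx": 0,"ry": 0,"rz": 0}
    - {"tx": 0,"ty": -8,"tz": 0,"rx": 0,"ry": 0,"rz": 0}
    - {"tx": 0,"ty": -6,"tz": 0,"rx": 0,"ry": 0,"rz": 0}
    - {"tx": 0,"ty": -6,"tz": 0,"rx": 0,"ry": 0,"rz": 0}

```text
time: 9.4
tool_pos: [525.9, -88.5, -12.3]
tcp_rot: [3.142, -0.0, 1.57]
contact_force: [0.9, -0.5, 0.7]
grip_width: 18.3
finger_force: 0.2
```

carry_out:
  plan:
    - {"tx": 0,"ty": -6,"tz": 1,"rx": 0,"ry": 0,"rz": 0}
    - {"tx": 0,"ty": -6,"tz": 0,"rx": 0,"ry": 0,"rz": 0}
    - {"tx": 0,"ty": -8,"tz": 0,"rx": 0,"ry": 0,"rz": 0}
    - {"tx": 0,"ty": -10,"tz": 0,"rx": 0,"ry": 0,"rz": 0}
    - {"tx": 0,"ty": -10,"tz": 0,"rx": 0,"ry": 0,"rz": 0}
    - {"tx": 0,"ty": -10,"tz": 0,"rx": 0,"ry": 0,"rz": 0}
    - {"tx": 0,"ty": -10,"tz": 0,"rx": 0,"ry": 0,"rz": 0}
    - {"tx": 0,"ty": -10,"tz": 0,"rx": 0,"ry": 0,"rz": 0}
    - {"tx": 0,"ty": -10,"tz": 0,"rx": 0,"ry": 0,"rz": 0}
    - {"tx": 0,"ty": -10,"tz": 0,"rx": 0,"ry": 0,"rz": 0}
    - {"tx": 0,"ty": 0,"tz": 0,"rx": 0,"ry": 0,"rz": 0}

```text
time: 10.5
tool_pos: [526.1, -179.6, -11.2]
tcp_rot: [3.141, 0.001, 1.569]
contact_force: [0.2, -0.4, 0.0]
grip_width: 17.9
finger_force: 0.0
```

```bash
python3 look.py
```

```text
[ 526.1 -179.6  -11.2]
wrist red0 333 [ 526. -191.]
wrist red0 53 [ 526. -214.]
top blue 113 [648. 132.]
top orange 32 [500. 618.]
top orange 117 [491. 145.]
```

Red is in the pan at about (526,−201). I'll go round behind orange.

carry_out:
  plan:
    - {"tx": 0,"ty": 15,"tz": 0,"rx": 0,"ry": 0,"rz": 0}
    - {"tx": 0,"ty": 15,"tz": 35,"rx": 0,"ry": 0,"rz": 0}
    - {"tx": 0,"ty": 20,"tz": 40,"rx": 0,"ry": 0,"rz": 0}
    - {"tx": -5,"ty": 40,"tz": 0,"rx": 0,"ry": 0,"rz": 0}
    - {"tx": -5,"ty": 40,"tz": 0,"rx": 0,"ry": 0,"rz": 0}
    - {"tx": -5,"ty": 40,"tz": 0,"rx": 0,"ry": 0,"rz": 0}
    - {"tx": -5,"ty": 40,"tz": 0,"rx": 0,"ry": 0,"rz": 0}
    - {"tx": -5,"ty": 40,"tz": 0,"rx": 0,"ry": 0,"rz": 0}
    - {"tx": -5,"ty": 40,"tz": 0,"rx": 0,"ry": 0,"rz": 0}
    - {"tx": -5,"ty": 40,"tz": 0,"rx": 0,"ry": 0,"rz": 0}
    - {"tx": 0,"ty": 40,"tz": 0,"rx": 0,"ry": 0,"rz": 0}
    - {"tx": 0,"ty": 0,"tz": 0,"rx": 0,"ry": 0,"rz": 0}

```text
time: 11.8
tool_pos: [489.4, 197.1, 63.8]
tcp_rot: [3.141, -0.001, 1.576]
contact_force: [0.4, 0.2, -0.8]
grip_width: 18.6
finger_force: 0.0
```

carry_out:
  plan:
    - {"tx": 1,"ty": -4,"tz": -30,"rx": 0,"ry": 0,"rz": 0}
    - {"tx": 0,"ty": 0,"tz": -30,"rx": 0,"ry": 0,"rz": 0}
    - {"tx": 0,"ty": 0,"tz": -10,"rx": 0,"ry": 0,"rz": 0}
    - {"tx": 0,"ty": 0,"tz": -6,"rx": 0,"ry": 0,"rz": 0}
    - {"tx": 0,"ty": 0,"tz": 0,"rx": 0,"ry": 0,"rz": 0}

```text
time: 12.3
tool_pos: [491.8, 187.9, -12.2]
tcp_rot: [-3.141, 0.0, 1.57]
contact_force: [-0.0, -1.1, 0.1]
grip_width: 18.1
finger_force: 0.0
```

```bash
python3 look.py
```

```text
[491.8 187.9 -12.2]
top blue 113 [648. 132.]
top red0 100 [ 524. -202.]
top orange 34 [500. 618.]
```

Red is confirmed inside at (524,−202). I'll sweep orange: 353 mm in y, drifting 10 mm in −x.

carry_out:
  plan:
    - {"tx": 0,"ty": -6,"tz": 0,"rx": 0,"ry": 0,"rz": 0}
    - {"tx": 0,"ty": -6,"tz": 0,"rx": 0,"ry": 0,"rz": 0}
    - {"tx": 0,"ty": -6,"tz": 0,"rx": 0,"ry": 0,"rz": 0}
    - {"tx": 0,"ty": -6,"tz": 0,"rx": 0,"ry": 0,"rz": 0}
    - {"tx": 0,"ty": -6,"tz": 0,"rx": 0,"ry": 0,"rz": 0}
    - {"tx": 0,"ty": -8,"tz": 0,"rx": 0,"ry": 0,"rz": 0}
    - {"tx": 0,"ty": -10,"tz": 0,"rx": 0,"ry": 0,"rz": 0}
    - {"tx": 0,"ty": -12,"tz": 0,"rx": 0,"ry": 0,"rz": 0}
    - {"tx": -1,"ty": -12,"tz": 0,"rx": 0,"ry": 0,"rz": 0}
    - {"tx": -1,"ty": -12,"tz": 0,"rx": 0,"ry": 0,"rz": 0}
    - {"tx": -1,"ty": -12,"tz": 0,"rx": 0,"ry": 0,"rz": 0}
    - {"tx": -1,"ty": -12,"tz": 0,"rx": 0,"ry": 0,"rz": 0}

```text
time: 13.6
tool_pos: [487.7, 78.8, -12.2]
tcp_rot: [3.142, 0.0, 1.57]
contact_force: [-0.5, -0.8, 0.4]
grip_width: 18.5
finger_force: 0.1
```

carry_out:
  plan:
    - {"tx": -1,"ty": -12,"tz": 0,"rx": 0,"ry": 0,"rz": 0}
    - {"tx": -1,"ty": -12,"tz": 0,"rx": 0,"ry": 0,"rz": 0}
    - {"tx": -1,"ty": -12,"tz": 0,"rx": 0,"ry": 0,"rz": 0}
    - {"tx": -1,"ty": -12,"tz": 0,"rx": 0,"ry": 0,"rz": 0}
    - {"tx": -1,"ty": -12,"tz": 0,"rx": 0,"ry": 0,"rz": 0}
    - {"tx": -1,"ty": -12,"tz": 0,"rx": 0,"ry": 0,"rz": 0}
    - {"tx": 0,"ty": -12,"tz": 0,"rx": 0,"ry": 0,"rz": 0}
    - {"tx": 0,"ty": -12,"tz": 0,"rx": 0,"ry": 0,"rz": 0}
    - {"tx": 0,"ty": -12,"tz": 0,"rx": 0,"ry": 0,"rz": 0}
    - {"tx": 0,"ty": -12,"tz": 0,"rx": 0,"ry": 0,"rz": 0}
    - {"tx": 0,"ty": -12,"tz": 0,"rx": 0,"ry": 0,"rz": 0}
    - {"tx": 0,"ty": -10,"tz": 0,"rx": 0,"ry": 0,"rz": 0}

```text
time: 14.8
tool_pos: [481.9, -63.2, -12.2]
tcp_rot: [3.141, 0.0, 1.57]
contact_force: [-0.2, 1.1, -0.4]
grip_width: 18.1
finger_force: 0.1
```

```bash
python3 look.py
```

```text
[481.9 -63.2 -12.2]
wrist orange 417 [483. -75.]
wrist orange 35 [482. -99.]
top blue 113 [648. 132.]
top red0 97 [ 524. -202.]
top orange 33 [500. 618.]
```

Orange is at the lip, so I'll push it in.

carry_out:
  plan:
    - {"tx": 0,"ty": -6,"tz": 0,"rx": 0,"ry": 0,"rz": 0}
    - {"tx": 0,"ty": -6,"tz": 0,"rx": 0,"ry": 0,"rz": 0}
    - {"tx": 0,"ty": -6,"tz": 0,"rx": 0,"ry": 0,"rz": 0}
    - {"tx": 0,"ty": -6,"tz": 1,"rx": 0,"ry": 0,"rz": 0}
    - {"tx": 0,"ty": -8,"tz": 0,"rx": 0,"ry": 0,"rz": 0}
    - {"tx": 0,"ty": -10,"tz": 0,"rx": 0,"ry": 0,"rz": 0}
    - {"tx": 0,"ty": -10,"tz": 0,"rx": 0,"ry": 0,"rz": 0}
    - {"tx": 0,"ty": -10,"tz": 0,"rx": 0,"ry": 0,"rz": 0}
    - {"tx": 0,"ty": -10,"tz": 0,"rx": 0,"ry": 0,"rz": 0}
    - {"tx": 0,"ty": -10,"tz": 0,"rx": 0,"ry": 0,"rz": 0}
    - {"tx": 0,"ty": -10,"tz": 0,"rx": 0,"ry": 0,"rz": 0}
    - {"tx": 0,"ty": -8,"tz": 0,"rx": 0,"ry": 0,"rz": 0}

```text
time: 16.1
tool_pos: [481.9, -163.1, -11.3]
tcp_rot: [3.141, 0.0, 1.569]
contact_force: [-0.2, 0.9, -0.8]
grip_width: 18.0
finger_force: 0.1
```

carry_out:
  plan:
    - {"tx": 0,"ty": 0,"tz": 0,"rx": 0,"ry": 0,"rz": 0}
    - {"tx": 0,"ty": 15,"tz": 0,"rx": 0,"ry": 0,"rz": 0}
    - {"tx": 0,"ty": 15,"tz": 35,"rx": 0,"ry": 0,"rz": 0}
    - {"tx": 0,"ty": 15,"tz": 40,"rx": 0,"ry": 0,"rz": 0}
    - {"tx": 20,"ty": 35,"tz": 0,"rx": 0,"ry": 0,"rz": -0.052}
    - {"tx": 20,"ty": 35,"tz": 0,"rx": 0,"ry": 0,"rz": -0.052}
    - {"tx": 20,"ty": 35,"tz": 0,"rx": 0,"ry": 0,"rz": -0.052}
    - {"tx": 20,"ty": 35,"tz": 0,"rx": 0,"ry": 0,"rz": -0.052}
    - {"tx": 20,"ty": 35,"tz": 0,"rx": 0,"ry": 0,"rz": -0.052}
    - {"tx": 20,"ty": 35,"tz": 0,"rx": 0,"ry": 0,"rz": -0.052}
    - {"tx": 20,"ty": 35,"tz": 0,"rx": 0,"ry": 0,"rz": -0.052}
    - {"tx": 20,"ty": 35,"tz": 0,"rx": 0,"ry": 0,"rz": -0.052}

```text
time: 17.3
tool_pos: [641.2, 166.3, 63.5]
tcp_rot: [-3.141, 0.0, 1.153]
contact_force: [0.3, -0.9, -0.5]
grip_width: 18.3
finger_force: 0.0
```

```bash
python3 look.py
```

```text
[641.2 166.3  63.5]
wrist blue 388 [653. 145.]
top red0 99 [ 524. -202.]
top orange 30 [500. 620.]
top orange 118 [ 480. -186.]
```

Orange is in at (480,−186). Now I'll line up behind blue, at (666,173) with the tool turned 0.42 rad.

carry_out:
  plan:
    - {"tx": 24,"ty": 5,"tz": 0,"rx": 0,"ry": 0,"rz": 0}
    - {"tx": 0,"ty": 0,"tz": 0,"rx": 0,"ry": 0,"rz": 0}
    - {"tx": 0,"ty": 0,"tz": -30,"rx": 0,"ry": 0,"rz": 0}
    - {"tx": 0,"ty": 0,"tz": -30,"rx": 0,"ry": 0,"rz": 0}
    - {"tx": 0,"ty": 0,"tz": -10,"rx": 0,"ry": 0,"rz": 0}
    - {"tx": 0,"ty": 0,"tz": -6,"rx": 0,"ry": 0,"rz": 0}
    - {"tx": 0,"ty": 0,"tz": 0,"rx": 0,"ry": 0,"rz": 0}

```text
time: 18.1
tool_pos: [665.6, 167.9, -12.1]
tcp_rot: [-3.141, 0.0, 1.154]
contact_force: [-0.1, -0.6, 0.8]
grip_width: 18.3
finger_force: 0.0
```

carry_out:
  plan:
    - {"tx": -2.5,"ty": -5.5,"tz": 0,"rx": 0,"ry": 0,"rz": 0}
    - {"tx": -2.5,"ty": -5.5,"tz": 0,"rx": 0,"ry": 0,"rz": 0}
    - {"tx": -2.5,"ty": -5.5,"tz": 0,"rx": 0,"ry": 0,"rz": 0}
    - {"tx": -2.5,"ty": -5.5,"tz": 0,"rx": 0,"ry": 0,"rz": 0}
    - {"tx": -2.5,"ty": -5.5,"tz": 0,"rx": 0,"ry": 0,"rz": 0}
    - {"tx": -3.5,"ty": -8,"tz": 0,"rx": 0,"ry": 0,"rz": 0}
    - {"tx": -5,"ty": -11,"tz": 0,"rx": 0,"ry": 0,"rz": 0}
    - {"tx": -5,"ty": -11,"tz": 0,"rx": 0,"ry": 0,"rz": 0}
    - {"tx": -5,"ty": -11,"tz": 0,"rx": 0,"ry": 0,"rz": 0}
    - {"tx": -5,"ty": -11,"tz": 0,"rx": 0,"ry": 0,"rz": 0}
    - {"tx": -5,"ty": -11,"tz": 0,"rx": 0,"ry": 0,"rz": 0}
    - {"tx": -5,"ty": -11,"tz": 0,"rx": 0,"ry": 0,"rz": 0}

```text
time: 19.3
tool_pos: [619.4, 65.4, -12.3]
tcp_rot: [3.142, 0.0, 1.154]
contact_force: [-0.6, 1.4, 1.1]
grip_width: 18.5
finger_force: 0.2
```

```bash
python3 look.py
```

```text
[619.4  65.4 -12.3]
wrist blue 406 [615.  54.]
wrist orange 202 [578. 120.]
top red0 99 [ 524. -202.]
top orange 32 [500. 618.]
top orange 117 [ 480. -186.]
```

Blue is nested and sliding, so I'll carry on to the pan.

carry_out:
  plan:
    - {"tx": -4,"ty": -8,"tz": 0,"rx": 0,"ry": 0,"rz": 0}
    - {"tx": -5,"ty": -11,"tz": 0,"rx": 0,"ry": 0,"rz": 0}
    - {"tx": -5,"ty": -11,"tz": 0,"rx": 0,"ry": 0,"rz": 0}
    - {"tx": -5,"ty": -11,"tz": 0,"rx": 0,"ry": 0,"rz": 0}
    - {"tx": -5,"ty": -11,"tz": 0,"rx": 0,"ry": 0,"rz": 0}
    - {"tx": -5,"ty": -11,"tz": 0,"rx": 0,"ry": 0,"rz": 0}
    - {"tx": -5,"ty": -11,"tz": 0,"rx": 0,"ry": 0,"rz": 0}
    - {"tx": -5,"ty": -11,"tz": 0,"rx": 0,"ry": 0,"rz": 0}
    - {"tx": -5,"ty": -11,"tz": 0,"rx": 0,"ry": 0,"rz": 0}
    - {"tx": -5,"ty": -11,"tz": 0,"rx": 0,"ry": 0,"rz": 0}
    - {"tx": -5,"ty": -11,"tz": 0,"rx": 0,"ry": 0,"rz": 0}
    - {"tx": -2.5,"ty": -5.5,"tz": 0,"rx": 0,"ry": 0,"rz": 0}

```text
time: 20.6
tool_pos: [562.9, -58.3, -12.2]
tcp_rot: [-3.142, 0.0, 1.153]
contact_force: [0.2, 0.1, 0.4]
grip_width: 18.7
finger_force: 0.1
```

carry_out:
  plan:
    - {"tx": -2.5,"ty": -5.5,"tz": 0,"rx": 0,"ry": 0,"rz": 0}
    - {"tx": -2.5,"ty": -5.5,"tz": 0,"rx": 0,"ry": 0,"rz": 0}
    - {"tx": -2.5,"ty": -5.5,"tz": 0,"rx": 0,"ry": 0,"rz": 0}
    - {"tx": -2.5,"ty": -5.5,"tz": 0,"rx": 0,"ry": 0,"rz": 0}
    - {"tx": -2.5,"ty": -5.5,"tz": 1,"rx": 0,"ry": 0,"rz": 0}
    - {"tx": -4,"ty": -8,"tz": 0,"rx": 0,"ry": 0,"rz": 0}
    - {"tx": -4,"ty": -8,"tz": 0,"rx": 0,"ry": 0,"rz": 0}
    - {"tx": -4,"ty": -8,"tz": 0,"rx": 0,"ry": 0,"rz": 0}
    - {"tx": -4,"ty": -8,"tz": 0,"rx": 0,"ry": 0,"rz": 0}
    - {"tx": -4,"ty": -8,"tz": 0,"rx": 0,"ry": 0,"rz": 0}
    - {"tx": 0,"ty": 0,"tz": 0,"rx": 0,"ry": 0,"rz": 0}

```text
time: 21.7
tool_pos: [530.3, -125.8, -11.3]
tcp_rot: [-3.141, 0.0, 1.152]
contact_force: [-0.6, -0.1, -0.1]
grip_width: 18.4
finger_force: 0.0
```

```bash
python3 look.py
```

```text
[ 530.3 -125.8  -11.3]
wrist blue 332 [ 526. -137.]
wrist blue 56 [ 517. -158.]
wrist orange 30 [ 536. -172.]
top orange 33 [500. 618.]
top orange 63 [ 474. -186.]
```

carry_out:
  plan:
    - {"tx": 5,"ty": 11,"tz": 0,"rx": 0,"ry": 0,"rz": 0}
    - {"tx": 5,"ty": 11,"tz": 10,"rx": 0,"ry": 0,"rz": 0}
    - {"tx": 0,"ty": 15,"tz": 40,"rx": 0,"ry": 0,"rz": 0}
    - {"tx": 0,"ty": 30,"tz": 40,"rx": 0,"ry": 0,"rz": 0}
    - {"tx": -10,"ty": 40,"tz": 20,"rx": 0,"ry": 0,"rz": 0}
    - {"tx": -10,"ty": 40,"tz": 20,"rx": 0,"ry": 0,"rz": 0}
    - {"tx": 0,"ty": 0,"tz": 0,"rx": 0,"ry": 0,"rz": 0}
    - {"tx": 0,"ty": 0,"tz": 0,"rx": 0,"ry": 0,"rz": 0}

```text
time: 22.6
tool_pos: [521.3, 24.2, 119.9]
tcp_rot: [3.139, -0.001, 1.157]
contact_force: [0.3, -0.1, -0.8]
grip_width: 18.3
finger_force: 0.0
```

```bash
python3 look.py
python3 - <<'E'
from h import *
cv2.imwrite("pics/end.png",cv2.resize(cv2.cvtColor(bot.capture("top")[125:285,200:480],cv2.COLOR_RGB2BGR),None,fx=2.85,fy=2.85,interpolation=cv2.INTER_CUBIC))
E
```

```text
[521.3  24.2 119.9]
top blue 104 [ 519. -147.]
top red0 99 [ 524. -202.]
top orange 33 [500. 618.]
top orange 118 [ 480. -186.]
```

View pics/end.png

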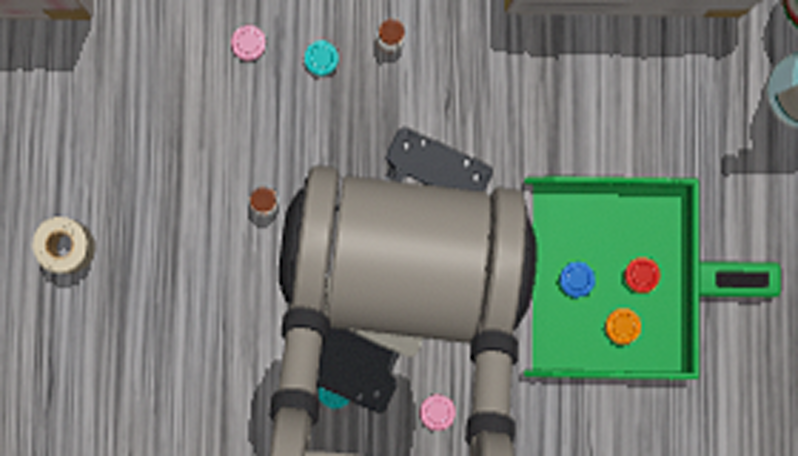

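The final view shows blue (577,280), red (643,275) and orange (624,327) well inside the pan. The vials at (392,31) and (263,199) and the tape at (60,244) have not moved. I'll hand in.

```bash
python3 -c "
from plant import bot
print(bot.close_job())"
```

```text
the job is handed in; nothing more can be done
None
```

I swept the blue, red and orange caps into the dustpan, left the two vials and the tape roll where they stood, and handed the job in; no verdict came back.

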